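Index the board holder one hole towards the magnifier

TASK

Hook a fingertip under the pull ring of the circuit board holder, lift the spring pin out of its hole, swing the arm one hole towards the side where the magnifier stands, and let the pin drop fully into that next hole; then draw the finger out and leave the holder locked. Only hook the ring, do not pinch it and do not force the locked arm; keep off the circuit board, magnifier and fume extractor, and leave everything else on the bench where it is.

Things in the scene. Friction and masses are not known exactly. Their poses are not given: they have to be found in the camera images.
- index_base: Fixed board holder: grey base plate 225 x 290 x 8 mm on the 3 mm blue mat, with a curved steel plate of five holes (top 28 mm above the origin). Origin: on the pivot axis at the plate's underside. x axis from the curved plate to the pivot, z up; looking along x, +y is left. Holes on a 130 mm radius about the pivot at -52, -26, 0, 26, 52 deg, 58 mm apart.
- pivot (a point): Point on the vertical pivot axis of the swing arm, 60 mm above the underside of the base plate.
- swing_arm (a joint): Angle of the aluminium swing arm about the vertical pivot axis, rad: 0 at the middle hole, where it starts locked; positive when the ring end goes to +y of index_base (clockwise from above). Holes at -0.908, -0.454, 0, 0.454, 0.908; stops +-0.98. Seated, it has 1 mm play each way at the pin. Unlocked, it turns with 1 to 2 N at the ring and stays where left.
- pull_pin (a joint): Lift of the spring index pin, m: 0 seated, 10 mm deep in its hole; from 0.010 it clears the plate; stop at 0.020. The 8 mm round-ended pin slides vertically in the arm's outer end, 130 mm from the pivot axis. About 4 N starts it, 7 N at the stop. The spring drives it down; over solid plate it rests at 0.010.
- ring_mid (a point): Centre of the opening (50 wide, 44 mm high, rounded corners) of the pull ring of 7 mm steel wire fixed on the pin; 87 mm above the mat at the start, moves with pin and arm. Site x points level to the pivot, y along the ring's width, z up. The ring stands across the arm, its top leaning 35 deg towards the pivot: a finger slanting 45 deg down to the pivot goes straight through. Lowest wire 21 mm below, 15 mm outward.
- ring_top (a point): Middle of the ring's top bar, on the centre line of its 7 mm wire; 15 mm towards the pivot and 21 mm above ring_mid. Axes as ring_mid. A fingertip pulls up on the underside of this bar.
- board: Green circuit board clamped on the swing arm between ring and pivot, 54 mm along the arm, 108 mm across, 2 mm thick, flat parts to 5 mm high. Origin: middle of its underside, 53 mm above the base plate's underside, 58 mm from the pivot axis; its edge nearest the ring is 85 mm from that axis. Not to be touched.
- magnifier_foot (a point): Top centre of the 110 mm round white foot (18 mm thick) of the magnifier with the round white lens head (head 124 mm across, up to 225 mm high, slightly tilted). It is fixed 0.3 to 0.5 m to one side of the pivot, left or right; it shows which way to swing.
- extractor: Fixed black fume extractor box, about 100 x 130 mm, 160 mm tall, standing on the other side. Origin: centre of its underside. Leave alone.
- spool_big: Loose bystander, not to be disturbed: white-flanged solder spool, 60 mm across, 50 mm tall. Origin: centre of its underside.
- spool_small: Loose bystander, not to be disturbed: solder spool, 44 mm across, 40 mm tall. Origin: centre of its underside.
- tweezers: Loose bystander, not to be disturbed: dark steel tweezers, 125 mm long, 8 mm high, lying flat. Origin: centre of its underside.
- screwdriver: Loose bystander, not to be disturbed: screwdriver, 150 mm long, lying flat. Origin: centre of its underside.
- flux: Loose bystander, not to be disturbed: small bottle, 34 mm across, 70 mm tall. Origin: centre of its underside.
- screw_jar: Loose bystander, not to be disturbed: jar, 48 mm across, 45 mm tall. Origin: centre of its underside.
- parts_tray: Loose bystander, not to be disturbed: grey divided tray, 80 x 110 mm, 22 mm tall. Origin: centre of its underside.
Not all that is in view belongs to the job. What is meant by the part that bears magnifier_foot is not red, and is the smaller of those in its own colour.

How it is judged:
On the way, in this order (a step that is already met when the one before it is completed fails the run):
1. the pin is lifted clear of its hole by the ring with the arm still at the middle hole (value of joint pull_pin above 0.0095 m and contact force between the fingers and pull_pin above 0.5 N and value of joint swing_arm between -0.1 and 0.1 rad), for 0.05 s.
2. the arm is swung towards the magnifier (((y of magnifier_foot in the frame of index_base above 0 m and value of joint swing_arm between 0.15 and 0.98 rad) or (y of magnifier_foot in the frame of index_base below 0 m and value of joint swing_arm between -0.98 and -0.15 rad))), for 0.02 s.
At the end, for the whole second after the job is handed in: The arm rests at the first hole from the middle on the magnifier's side (0.454 rad, within 0.03 rad) and the pin is seated there, lifted less than 1.5 mm (((y of magnifier_foot in the frame of index_base above 0 m and value of joint swing_arm between 0.4238 and 0.4838 rad) or (y of magnifier_foot in the frame of index_base below 0 m and value of joint swing_arm between -0.4838 and -0.4238 rad)) and value of joint pull_pin below 0.0015 m and velocity of joint swing_arm between -0.02 and 0.02 rad/s); the robot touches nothing.
It fails at once if a loose thing on the bench is pushed or lifted more than 15 mm (distance of any of spool_big, spool_small, tweezers, screwdriver, flux, screw_jar, parts_tray from where it was at the start of the episode above 0.015 m).
It fails at once if the circuit board is touched (over 1 N) (contact force between any of the fingers, the arm and board above 1 N).
It fails at once if the pull ring's top bar is pinched between the fingers instead of hooked (distance between the grasp point and ring_top below 0.007 m and contact force between the fingers and pull_pin above 1 N).
It fails at once if the arm, pin or ring is forced with more than 45 N (contact force between any of the fingers, the arm and swing_arm above 45 N).
It fails at once if the magnifier or the fume extractor is struck (over 5 N) (contact force between any of the fingers, the arm and magnifier above 5 N or contact force between any of the fingers, the arm and extractor above 5 N).
It also fails if it takes over 45 s, if anything falls off the work surface, if the arm or the gripper's body presses on something with over 40 N, if the wrist force passes 120 N, or if a joint passes its speed limit or range.

ROBOT

A 6-joint arm with a two-finger parallel gripper is mounted at the origin on the work surface. World frame = base frame: x ahead of the robot, y to its left, z up, the work surface at z = 0. Lengths are in m, angles in rad, forces in N, time in s.
With the tool pointing down it reaches from about 0.35 to 0.975 m from the base axis. Payload 7.1 kg.
Tool frame: the origin (TCP) lies midway between the tips of the shut fingers; the grasp point (between the pads) lies 19 mm behind it; z points along the fingers, y is the line along which they close (so a half turn about z gives the same grasp; the last joint's range is limited). The gripper opens to 88 mm and grips with 3 to 60 N. Pads are 20 mm wide; open, the fingers measure 115 mm over their backs; the gripper's body (75 mm by 178 mm) begins 61 mm behind the grasp point.
Start: joints at [1.2, 0.423, 1.63, -0, 1.089, -0.019], TCP at [0.215, 0.587, 0.223] pointing down, gripper open.
Joint ranges: [-3, 3], [-0.9, 2.11], [0.09, 2.58], [-1.31, 4.45], [0.11, 2.69], [-2.54, 2.54]. Speed limits (rad/s): [2.39, 2.39, 3.01, 3.14, 3.14, 3.14].

INTERFACE

Orientations are given as a unit quaternion [w, x, y, z].
In Python, from station import move_pose, movel, movej, command_gripper, wait, inverse_kinematics, read_camera, camera_info, MotionError, job_done, get_time, get_joint_pos, get_qvel, get_effort, get_tcp_pos, get_ee_rot, get_ft_force, get_ft_torque, get_grip_width, get_finger_force gives the robot as it stands. Calls block until the motion is done:
- move_pose(position, orientation): joint-space move of the TCP to a pose.
- movel(position, frame=None, v=0.15, until_force=None): straight line of the TCP; frame=None keeps the orientation; v is the mean speed in m/s. With until_force (N) it stops when the force on the tool has changed by that much, and returns True; else False.
- movej(angles): joint-space move.
- command_gripper(opening): opening from 0.0 (shut) to 1.0 (fully open); the grip force is fixed at half the most; returns when the fingers have stopped.
- wait(seconds).
- inverse_kinematics(position, orientation): joint angles nearest the present ones, or None.
- read_camera(name): name is "scene" or "top" or "wrist"; returns the picture (480x640x3 uint8, red, green, blue); there is no depth.
- camera_info(name): a dict with "intrinsics" (3x3 intrinsics, pixels), "T" (4x4, takes a point from camera to world coordinates); the wrist camera has in their place "tool_from_camera" (4x4, takes a point from camera to tool coordinates, whose origin is the TCP and whose axes are the flange's). Camera axes: x right, y up, looking along -z (the intrinsics and any distortion apply to the point x, -y, -z); pixel columns grow to the right and rows downward; lengths in m; the calibration is good to about 2 mm. A picture is of the moment at which its call begins: read the wrist's pose just before it. camera_info takes no time and is no camera call.
A pose or a line that the arm cannot do raises MotionError and nothing moves.
- job_done(): hands the job in; it is judged then, once.
Readings, each from a call of its own:
- get_time(): time.
- get_joint_pos(): joint angles.
- get_qvel(): joint speeds.
- get_effort(): joint torques, N m.
- get_tcp_pos(): TCP position.
- get_ee_rot(): TCP orientation.
- get_ft_force(): force on the tool from outside, world axes, zero at the start.
- get_ft_torque(): the same for the moment, N m.
- get_grip_width(): opening from 0.0 (shut) to 1.0 (fully open).
- get_finger_force(): force on a finger pad.
Only numpy, scipy, OpenCV 4.12 (cv2) and the standard library are available. Lean on these libraries where they do the work, as an engineer would, in place of code of your own. Each camera call takes 0.05 s, during which the arm holds its last target. There are 200 camera calls.

## Working session

There is one attempt and no reset: what is moved stays moved. The work goes in short steps, each a Python script; the robot and the scene stay as the last script left them, time stands still between calls to the robot, and variables do not carry over. Pictures are saved under pics/ and viewed, at most 10 in all, crops included, and the job is handed in when it is done.

```bash
mkdir -p pics; cat > h.py <<'E'
import numpy as np, cv2
from station import *
def snap(n,f):
    im=read_camera(n); cv2.imwrite(f'pics/{f}.png',im[:,:,::-1]); return im
E
python3 - <<'E'
from h import *
for n in("scene","top"):
    snap(n,n+"0"); c=camera_info(n); print(n,{k:np.round(v,4).tolist() if not isinstance(v,str) else v for k,v in c.items()})
print(camera_info("wrist"),get_ee_rot(),get_time())
E
```

```text
scene {'intrinsics': [[575.3191, 0.0, 321.3582], [0.0, 575.3191, 248.2456], [0.0, 0.0, 1.0]], 'T': [[-0.637, -0.414, 0.6503, 1.6176], [0.7708, -0.3331, 0.543, 1.0166], [-0.0082, 0.8471, 0.5313, 0.9689], [0.0, 0.0, 0.0, 1.0]]}
top {'intrinsics': [[543.8582, 0.0, 324.6381], [0.0, 543.8582, 240.3049], [0.0, 0.0, 1.0]], 'T': [[0.0005, 0.983, -0.1837, 0.2632], [-1.0, 0.0003, -0.0009, 0.1517], [-0.0008, 0.1837, 0.983, 1.5283], [0.0, 0.0, 0.0, 1.0]]}
{'intrinsics': array([[423.97446521,   0.        , 319.62611649],
       [  0.        , 423.97446521, 240.54661847],
       [  0.        ,   0.        ,   1.        ]]), 'tool_from_camera': array([[-1.05685368e-04,  9.66459444e-01,  2.56819260e-01,
         7.03362325e-02],
       [ 9.99999431e-01, -1.70584655e-04,  1.05345860e-03,
         1.26114072e-03],
       [ 1.06193444e-03,  2.56819225e-01, -9.66458876e-01,
        -1.61067248e-01],
       [ 0.00000000e+00,  0.00000000e+00,  0.00000000e+00,
         1.00000000e+00]])} [-1.23448742e-04  1.74986197e-01  9.84570628e-01 -7.03357319e-04] 0.1
```

View pics/scene0.png

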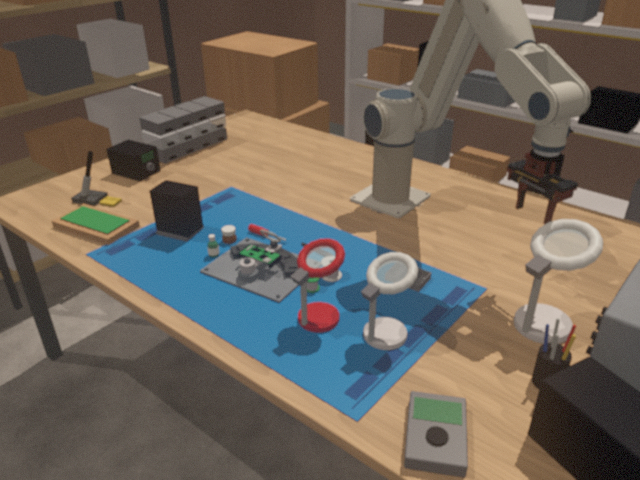

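View pics/top0.png

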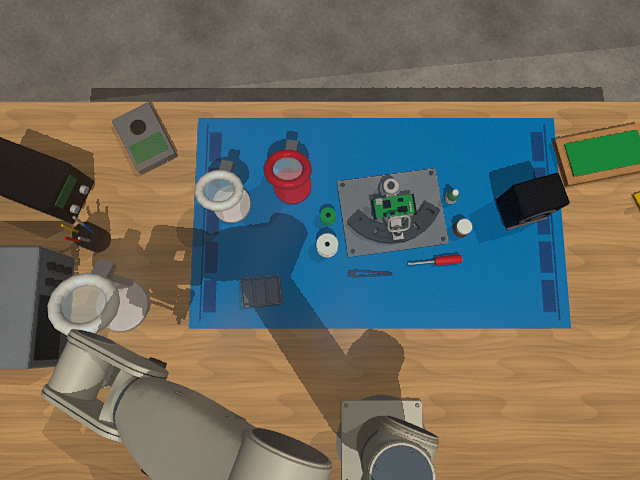

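The top view shows three magnifiers. One is red, at (288,175). Two are white: a small one at (225,195) and a larger one at (110,300). By the description it is the small white one, on the image left, which is world +y. The holder has its pivot near (390,185) and its ring near (399,225). Next is a close crop to check this.

```bash
python3 - <<'E'
from h import *
im=cv2.imread('pics/top0.png')
a=cv2.resize(im[150:270,330:490],None,fx=5,fy=5,interpolation=cv2.INTER_CUBIC)
cv2.imwrite('pics/crop1.png',a)
a=cv2.resize(im[120:260,180:320],None,fx=4,fy=4,interpolation=cv2.INTER_CUBIC)
cv2.imwrite('pics/crop2.png',a)
E
```

```text
(no output)
```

View pics/crop1.png

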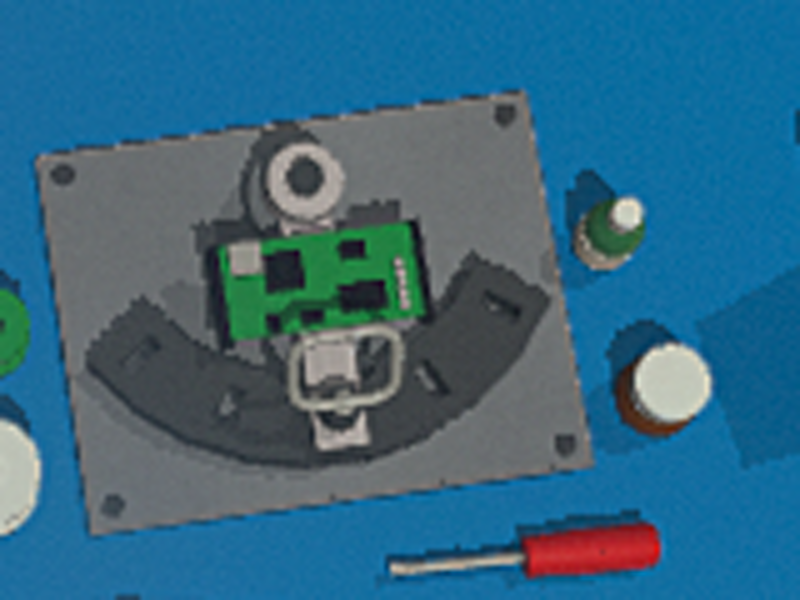

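View pics/crop2.png

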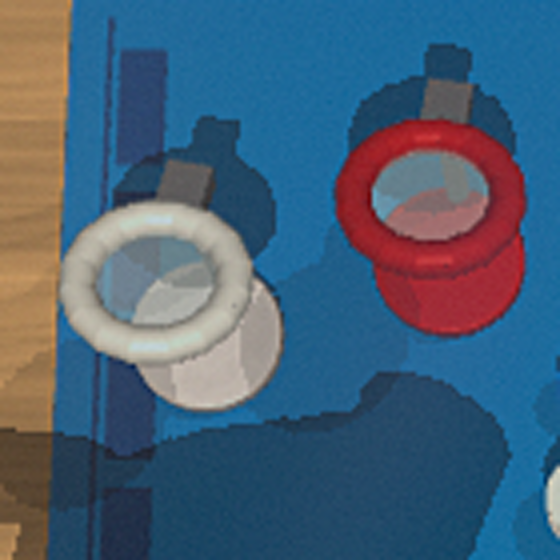

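The crop shows the plate corners at TL (38,157), TR (523,93), BR (592,467) and BL (92,535), and the pivot at (305,180). The ring's top bar runs about (300,338)-(390,330) and its bottom bar about (300,400)-(395,393). The small white magnifier is confirmed, with its foot around crop2 (212,340).

```bash
cat >> h.py <<'E'
def ray(name,uv,z,T=None):
    c=camera_info(name);K=c["intrinsics"]; T=c["T"] if T is None else T
    d=np.linalg.solve(K,[uv[0],uv[1],1.]); d=T[:3,:3]@(d*[1,-1,-1]); o=T[:3,3]
    return o+d*(z-o[2])/d[2]
E
python3 - <<'E'
from h import *
np.set_printoptions(precision=4,suppress=True)
f=lambda u,v,z:ray("top",(330+u/5-.4,150+v/5-.4),z)
P=[f(*p,.011) for p in[(38,157),(523,93),(592,467),(92,535)]]
for p in P: print(p)
print("sizes",[np.linalg.norm(P[i]-P[i-1]) for i in range(4)])
x=(P[0]-P[3])+(P[1]-P[2]); y=(P[0]-P[1])+(P[3]-P[2])
print("yaw",np.arctan2(x[1],x[0]),np.arctan2(-y[0],y[1]), "centre",sum(P)/4)
for z in(.05,.063,.075):print("pivot",z,f(305,180,z))
b=[f(*p,.06) for p in[(220,243),(413,222),(425,318),(235,340)]]
print("board",sum(b)/4,np.linalg.norm(b[0]-b[1]),np.linalg.norm(b[0]-b[3]))
print("ringtop",f(345,333,.108+.0035),"bot",f(350,402,.066))
for v in (340,):print("foot",ray("top",(180+212/4,120+v/4),.021))
E
```

```text
[0.7217 0.1167 0.011 ]
[ 0.7604 -0.1657  0.011 ]
[ 0.5392 -0.1967  0.011 ]
[0.5001 0.0871 0.011 ]
sizes [np.float64(0.22355157577118895), np.float64(0.2850472120652271), np.float64(0.22338283115293417), np.float64(0.28647326326852635)]
yaw 0.1361882502062161 0.13663501174271936 centre [ 0.6303 -0.0396  0.011 ]
pivot 0.05 [ 0.6964 -0.0328  0.05  ]
pivot 0.063 [ 0.6926 -0.0312  0.063 ]
pivot 0.075 [ 0.6891 -0.0297  0.075 ]
board [ 0.6355 -0.0404  0.06  ] 0.10858519459034686 0.05592319923877355
ringtop [ 0.5936 -0.0446  0.1115] bot [ 0.5654 -0.0527  0.066 ]
foot [0.6474 0.4147 0.021 ]
```

```bash
cat >> h.py <<'E'
from scipy.spatial.transform import Rotation as Rn
PIV=np.array([.693,-.0325]); YAW=.1364
def pose(phi,s,z,a=0,n=0,lat=0,sgn=1):
    """arm angle phi; TCP at distance s outward of pivot, height z; a along finger, n normal to it, lat along +y of base"""
    th=YAW-phi; ex=np.array([np.cos(th),np.sin(th),0]); ey=np.array([-ex[1],ex[0],0]); ez=np.array([0,0,1.])
    f=(ex-ez)/2**.5; N=(ex+ez)/2**.5
    p=np.array([*PIV,z])-s*ex+a*f+n*N+lat*ey
    X=sgn*N; R=np.c_[X,np.cross(f,X),f]
    q=Rn.from_matrix(R).as_quat()[[3,0,1,2]]
    return p,q
E
python3 - <<'E'
from h import *
np.set_printoptions(precision=3,suppress=True)
for s in(1,-1):
  for phi,a in((0,-.15),(0,.012),(.5,.012)):
    p,q=pose(phi,.115,.087,a=a,sgn=s); print(s,p,q,inverse_kinematics(p,q))
E
```

```text
1 [ 0.474 -0.063  0.193] [-0.026  0.922  0.063  0.382] [-0.388  0.162  2.441  2.002  0.401 -0.852]
1 [ 0.587 -0.047  0.079] [-0.026  0.922  0.063  0.382] [-0.236  0.58   2.261  2.592  0.514 -1.35 ]
1 [0.593 0.005 0.079] [ 0.069  0.909 -0.167  0.376] [ 0.181  0.588  2.221  3.964  0.524 -1.916]
-1 [ 0.474 -0.063  0.193] [ 0.382 -0.063  0.922  0.026] [-0.388  0.162  2.441  2.002  0.401  2.289]
-1 [ 0.587 -0.047  0.079] [ 0.382 -0.063  0.922  0.026] [-0.236  0.58   2.261  2.592  0.514  1.792]
-1 [0.593 0.005 0.079] [ 0.376  0.167  0.909 -0.069] [0.181 0.588 2.221 3.964 0.524 1.225]
```

```bash
python3 - <<'E'
from h import *
np.set_printoptions(precision=4,suppress=True)
command_gripper(0.0)
p=get_tcp_pos(); movel([p[0]-.03,p[1]-.05,.40],v=.25)
move_pose(*pose(0,.115,.087,a=-.13))
print(get_time(),get_tcp_pos(),pose(0,.115,.087,a=-.13),get_ee_rot(),get_grip_width(),get_joint_pos())
c=camera_info("wrist"); q=get_ee_rot(); T=np.eye(4);T[:3,:3]=Rn.from_quat(q[[1,2,3,0]]).as_matrix();T[:3,3]=get_tcp_pos();T=T@c["tool_from_camera"]
np.save("T1.npy",T)
im=snap("wrist","w1")[:,:,::-1].copy()
for phi,s,z in((0,.115,.087),(0,.1,.108),(0,.13,.066),(0,0,.063)):
  for lat in(-.0285,0,.0285):
    X=pose(phi,s,z,lat=lat)[0]; pc=np.linalg.inv(T)@[*X,1]; pc=pc[:3]*[1,-1,-1]; u=c["intrinsics"]@(pc/pc[2]); print(s,lat,u[:2]); 
    cv2.circle(im,tuple(int(round(v)) for v in u[:2]),2,(0,0,255),-1)
cv2.imwrite("pics/w1o.png",im)
E
```

```text
4.8333 [ 0.4885 -0.0603  0.1792] (array([ 0.488 , -0.0606,  0.1789]), array([-0.0261,  0.9217,  0.063 ,  0.3818])) [-0.0262  0.9215  0.0636  0.3821] 0.004143659338707554 [-0.3627  0.2223  2.4253  2.1286  0.4114 -0.9665]
0.115 -0.0285 [361.9544 230.5533]
0.115 0 [321.5657 230.4958]
0.115 0.0285 [281.1753 230.4383]
0.1 -0.0285 [363.571  195.6476]
0.1 0 [321.6899 195.5872]
0.1 0.0285 [279.8068 195.5268]
0.13 -0.0285 [360.4491 263.0568]
0.13 0 [321.4501 263.0019]
0.13 0.0285 [282.4495 262.9471]
0 -0.0285 [353.287  134.3597]
0 0 [321.2829 134.3125]
0 0.0285 [289.2776 134.2653]
```

View pics/w1o.png

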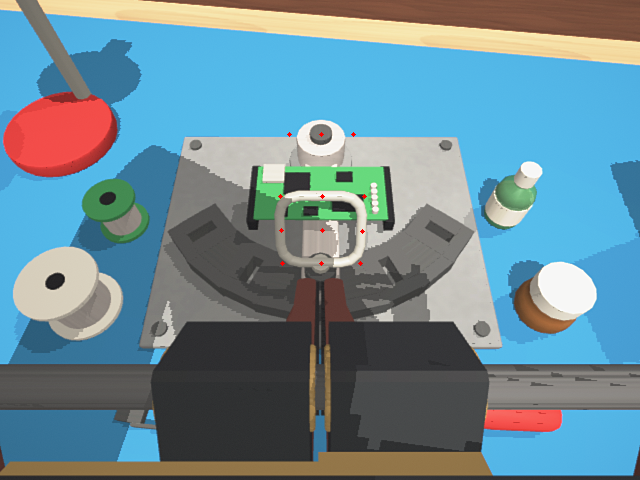

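The overlaid predictions sit on the ring: top bar near (321,196), bottom bar near (321,263), sides near x = 280 and 363. The match is within about 1 px, and the closed fingertips at (322,278) point at the opening. Next I insert the finger and move up to contact.

```bash
python3 - <<'E'
from h import *
np.set_printoptions(precision=4,suppress=True)
f0=get_ft_force()
p,q=pose(0,.115,.087,a=.012); r=movel(p,q,v=.06,until_force=4)
print(r,get_tcp_pos()-p,get_ft_force()-f0,get_time())
if not r:
    f0=get_ft_force(); t0=get_tcp_pos()
    p,q=pose(0,.115,.087,a=.012,n=.022); r=movel(p,q,v=.02,until_force=2.5)
    print(r,get_tcp_pos()-t0,get_ft_force()-f0,get_time())
snap("wrist","w2")
E
```

```text
False [-0.0001 -0.      0.0002] [ 0.4763 -0.8215  0.4127] 7.4
True [0.0082 0.0013 0.0083] [-0.2864  0.3451 -0.3987] 8.0917
```

View pics/w2.png

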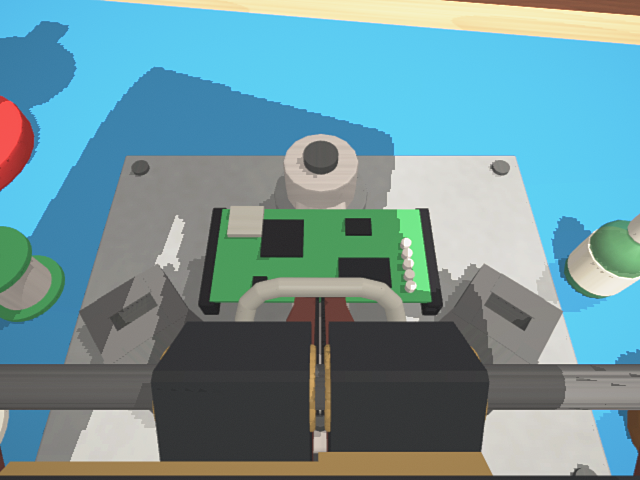

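The bar at (320,285) now crosses above the fingertips, and contact came after 11.7 mm (12 predicted). Next is the lift.

```bash
python3 - <<'E'
from h import *
np.set_printoptions(precision=4,suppress=True)
f0=get_ft_force(); N=.0117
for dz in(.004,.010,.015):
    movel(*pose(0,.115,.087+dz,a=.012,n=N),v=.03); print(dz,get_tcp_pos(),get_ft_force()-f0,get_time())
wait(.15)
snap("wrist","w3")
# swing
for phi in np.arange(.05,.401,.05):
    movel(*pose(phi,.115,.102,a=.012,n=N),v=.05); print(round(phi,2),get_ft_force()-f0,get_time())
snap("wrist","w4")
E
```

```text
0.004 [ 0.595  -0.0458  0.0903] [-2.3842 -0.3441 -4.4507] 8.4333
0.01 [ 0.595  -0.0458  0.0966] [-3.6584  0.6195 -4.4908] 8.7833
0.015 [ 0.5951 -0.0458  0.1016] [-4.496  -0.2502 -5.4296] 9.1
0.05 [-5.7159 -2.5719 -5.1123] 9.5667
0.1 [-6.5629 -2.3285 -6.5592] 9.8417
0.15 [-6.6182 -1.7796 -6.4279] 10.1167
0.2 [-6.7399 -1.1213 -5.6509] 10.3917
0.25 [-7.3588 -1.7925 -4.8375] 10.6667
0.3 [-7.3723 -0.0149 -5.2315] 10.9417
0.35 [-6.2198  0.4535 -5.6734] 11.2167
0.4 [-7.4981 -0.0822 -5.8318] 11.4917
```

View pics/w4.png

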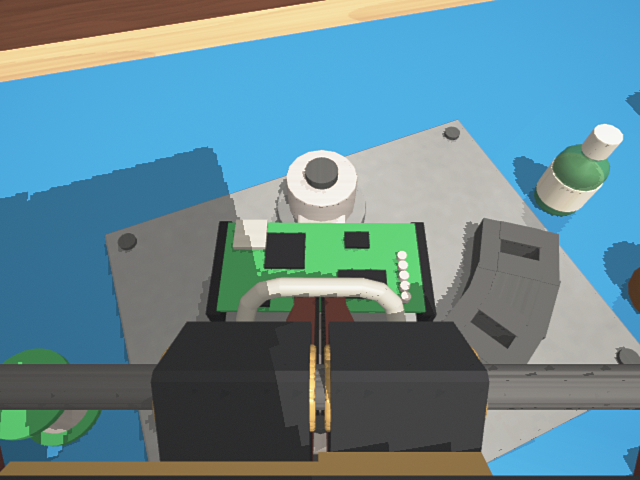

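The arm followed the finger with the ring still centred: top bar at (322,287), board square to the tool. It is therefore near 0.40 rad. Next I lower the finger so the pin rests on the plate, then push the ring's side slowly until the pin drops and blocks the arm.

```bash
python3 - <<'E'
from h import *
np.set_printoptions(precision=4,suppress=True)
N=.0117-.006
movel(*pose(.40,.115,.087,a=.012,n=N),v=.04); wait(.2)
f0=get_ft_force()
for phi in np.arange(.42,.66,.02):
    r=movel(*pose(phi,.115,.087,a=.012,n=N),v=.015,until_force=6)
    th=YAW-phi; d=get_ft_force()-f0; lat=d@[-np.sin(th),np.cos(th),0]
    print(round(phi,2),r,d,round(lat,2),get_time())
    if r or lat<-6: break
snap("wrist","w5")
E
```

```text
0.42 False [ 1.1203  1.0769 -0.6784] 1.35 12.6667
0.44 False [ 0.18   -0.3707 -0.9379] -0.3 12.95
0.46 False [-0.3089 -0.3843 -1.2169] -0.46 13.2333
0.48 False [ 1.2261 -0.0964  0.1445] 0.32 13.5167
0.5 False [ 0.5149  0.3328 -0.5274] 0.49 13.8
0.52 False [0.9788 0.7733 0.1682] 1.08 14.0833
0.54 False [-0.1443 -0.2995 -0.2004] -0.33 14.3667
0.56 False [ 1.4342  1.6891 -0.7988] 2.13 14.65
0.58 False [ 0.3176 -1.7221  0.2849] -1.42 14.9333
0.6 False [-1.599  -4.2627 -0.4478] -4.53 15.2167
0.62 True [-1.0862 -2.5006  1.2905] -2.72 15.425
```

View pics/w5.png

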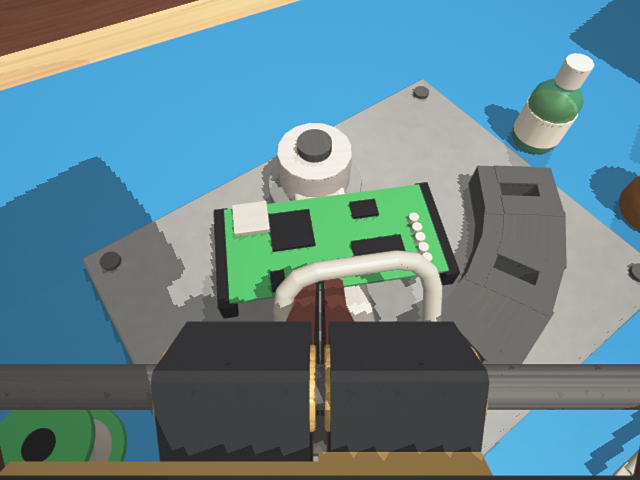

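The pin shows no clear drop from force alone. The finger presses the ring's left side, and the ring's bar is at about (357,265). I use the board's far corners, TL (226,208) and TR (425,184), to measure the arm angle, and the bar to measure the lift.

```bash
python3 - <<'E'
from h import *
np.set_printoptions(precision=4,suppress=True)
c=camera_info("wrist"); q=get_ee_rot(); T=np.eye(4);T[:3,:3]=Rn.from_quat(q[[1,2,3,0]]).as_matrix();T[:3,3]=get_tcp_pos();T=T@c["tool_from_camera"]
a,b=[ray("wrist",u,.058,T) for u in((226,208),(425,184))]
d=a-b; th=np.arctan2(-d[0],d[1]); print("len",np.linalg.norm(d),"phi edge",YAW-th)
m=(a+b)/2-[*PIV,0]; print("phi mid",YAW-np.arctan2(-m[1],-m[0]),np.linalg.norm(m[:2]))
def pr(X):
    p=np.linalg.inv(T)@[*X,1]; p=p[:3]*[1,-1,-1]; return (c["intrinsics"]@(p/p[2]))[:2]
for phi in(.44,.454,.468):
  for l in(0,.005,.01): print(phi,l,"top bar",pr(pose(phi,.1,.108+l)[0]),"L",pr(pose(phi,.115,.087+l,lat=.0285)[0]),"R",pr(pose(phi,.115,.087+l,lat=-.0285)[0]))
im=cv2.imread('pics/w5.png')[170:350,200:480]; cv2.imwrite('pics/crop5.png',cv2.resize(im,None,fx=2.8,fy=2.8,interpolation=cv2.INTER_CUBIC))
f=get_ft_force(); print(f,get_time())
E
```

```text
len 0.10963635302488568 phi edge 0.47405098042057736
phi mid 0.4102938270068526 0.03230538946852639
0.44 0 top bar [363.2552 263.5561] L [294.7636 334.9803] R [437.3813 309.3626]
0.44 0.005 top bar [364.5726 257.1247] L [294.1353 330.8369] R [440.5548 304.6777]
0.44 0.01 top bar [365.9683 250.3105] L [293.4715 326.4598] R [443.9012 299.7375]
0.454 0 top bar [359.4952 264.1555] L [290.4438 334.696 ] R [433.7829 310.9808]
0.454 0.005 top bar [360.7049 257.736 ] L [289.6973 330.5461] R [436.8676 306.3289]
0.454 0.01 top bar [361.9866 250.9339] L [288.9087 326.1623] R [440.1206 301.4231]
0.468 0 top bar [355.7174 264.7083] L [286.1335 334.3529] R [430.139  312.5542]
0.468 0.005 top bar [356.8187 258.2997] L [285.2691 330.1951] R [433.133  307.9347]
0.468 0.01 top bar [357.9857 251.5088] L [284.356  325.8031] R [436.2907 303.0625]
[-1.0481 -2.9056  3.6343] 15.475
```

View pics/crop5.png

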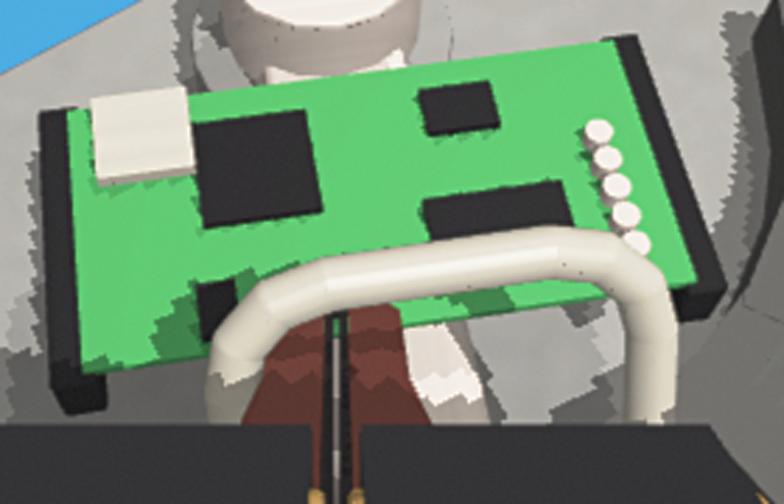

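The ring's bar centre is at (357,264), which matches the prediction for zero lift at about 0.46 rad; a lift of 10 mm would put it at row 251. So the pin is seated. I centre the finger, draw it out and check.

```bash
python3 - <<'E'
from h import *
np.set_printoptions(precision=4,suppress=True)
for phi in(.57,.51,.457): movel(*pose(phi,.115,.087,a=.012,n=.001),v=.03)
f0=get_ft_force(); print("force",f0)
print(movel(*pose(.457,.115,.087,a=-.13,n=.001),v=.07,until_force=5),get_ft_force()-f0,get_time())
wait(.3)
c=camera_info("wrist"); q=get_ee_rot(); T=np.eye(4);T[:3,:3]=Rn.from_quat(q[[1,2,3,0]]).as_matrix();T[:3,3]=get_tcp_pos();T=T@c["tool_from_camera"]
im=snap("wrist","w6")[:,:,::-1].copy()
for s,z in((.115,.087),(.1,.108),(.13,.066),(.085,.058)):
  for lat in((-.0285,0,.0285) if s>.09 else(-.054,.054)):
    p=np.linalg.inv(T)@[*pose(.454,s,z,lat=lat)[0],1]; p=p[:3]*[1,-1,-1]; u=(c["intrinsics"]@(p/p[2]))[:2]
    cv2.circle(im,tuple(int(round(v)) for v in u),1,(0,0,255),-1)
cv2.imwrite('pics/w6o.png',cv2.resize(im[100:350,160:480],None,fx=2.4,fy=2.4,interpolation=cv2.INTER_CUBIC))
E
```

```text
force [-0.4047 -0.044   0.5232]
False [-0.414 -0.841  0.172] 18.625
```

View pics/w6o.png

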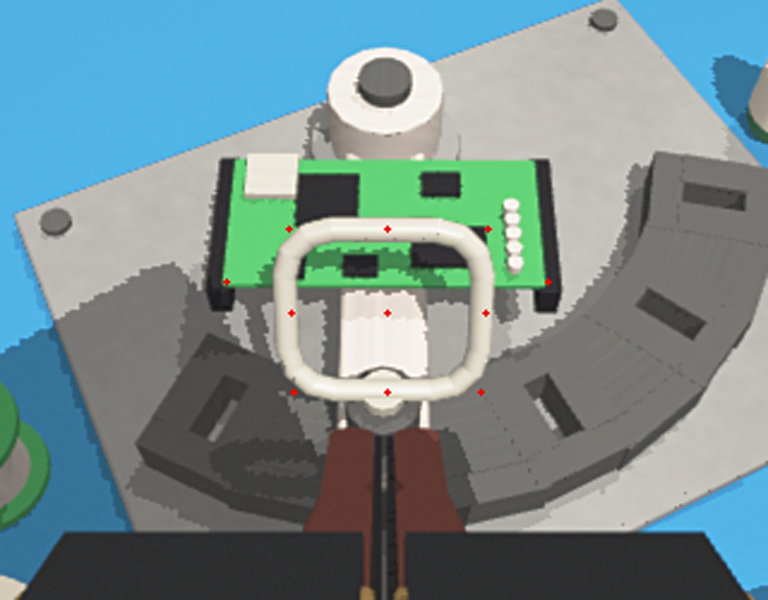

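The ring sits on the predicted seated points for 0.454 rad, with top bar (387,229) and bottom bar (387,390). One free hole remains on the left and three on the right. The finger is clear.

```bash
python3 -c "
from station import *
print(get_qvel(),job_done(),get_time())"
```

```text
the job is handed in; nothing more can be done
the job is handed in; nothing more can be done
```

The arm was swung one hole towards the small white magnifier (about +0.454 rad) with the pin seated there, the finger was drawn clear, and the job was handed in at about 19 s; no pass/fail verdict came back.

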